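# Load the sample tray and hold the analyser lid at the pointer

## Robot

A 7-joint arm with a two-finger parallel gripper is mounted at the origin on the work surface. World frame = base frame: x ahead of the robot, y to its left, z up, the work surface at z = 0. Lengths are in m, angles in rad, forces in N, time in s.
With the tool pointing down it reaches from about 0.4 to 0.85 m from the base axis. Payload 6.9 kg.
Tool frame: the origin (TCP) lies between the finger pads; the fingertips stand ahead of it and the grasp point (between the pads) lies 5 mm behind it (r.nose_length is the z of the fingertips in the tool frame, in m); z points along the fingers, y is the line along which they close (so a half turn about z gives the same grasp; the last joint's range is limited). The gripper opens to 85 mm and grips with 20 to 120 N. Pads are 22 mm wide; open, the fingers measure 114 mm over their backs; the gripper's body (76 mm by 85 mm) begins 54 mm behind the grasp point. The pads swing forward as they close: fully open they stand 13 mm farther back than shut.
Start: joints at [1.226, 0.507, -0.238, 1.5, 0.126, 1.149, -0.155], TCP at [0.272, -0.563, 0.218] pointing down, gripper open.
Joint ranges: [-3.08, 3.08], [-0.24, 2.05], [-1.43, 1.35], [0, 2.5], [-1.52, 4.66], [0.17, 1.96], [-2.89, 2.89]. Speed limits (rad/s): [2.39, 2.39, 3.14, 3.14, 3.14, 3.14, 3.14].

## Interface

Orientations are given as a unit quaternion [x, y, z, w].
In Python, from station import r gives the robot as it stands.
- The arm moves only by the tool play_rows, never from a script. Its argument "targets" is a list of rows, each a list of 3 entries, a list of its own where there are three numbers: the shift along the world's x, y, z in units of 100 mm (1.0 is 100 mm), then the turn about the world's z in units of 0.12 rad (1.0 is 0.12 rad), then the closure, from -1 (fully open) to 1 (shut). A call has 1 to 5 rows; each row shifts and turns the commanded pose from where the row before left it; what a row does not reach is not made up. A row lasts 1/8 s, in which the tool goes at most 62.5 mm and 10.7 degrees, less where a joint would pass 70% of its speed; a pose out of reach is approached as far as the arm can. A call with a number of a shift or a turn outside -1 to 1 is refused whole. A call with a gripper value outside its range is refused whole. The fingers move at their own pace and stop on an object; "newtons" is the grip in N (left out, the last holds). Time passes only in rows, so rows that do not move let the fingers close. It gives the time, the measured TCP pose, the force, the opening and the grip force at its end, in the units of the state.
- r.sense(): the state, without advancing time (a new reading comes with each control period).
- r.get_image(name): name is "side" or "top" or "wrist"; returns the picture (480x640x3 uint8, red, green, blue); there is no depth.
- r.calibration(name): a dict with "fx", "fy", "cx", "cy" (pixels), "position" and "orientation" of the camera in the world; the wrist camera has in their place "T_tool_cam" (4x4, takes a point from camera to tool coordinates, whose origin is the TCP and whose axes are the flange's). Camera axes: x right, y up, looking along -z (the intrinsics and any distortion apply to the point x, -y, -z); pixel columns grow to the right and rows downward; lengths in m; the calibration is good to about 2 mm. A picture is of the moment at which its call begins: read the wrist's pose just before it. calibration takes no time and is no camera call.
- r.close_job(): hands the job in; it is judged then, once.
The state is a dict: "time": time; "q": joint angles; "joint_vel": joint speeds; "tau": joint torques, N m; "ee_pos": TCP position; "eef_rot": TCP orientation; "force": force on the tool from outside, world axes, zero at the start; "wrist_torque": the same for the moment, N m; "gripper_width": finger opening in m; "finger_force": force on a finger pad.
Only numpy, scipy, OpenCV 4.12 (cv2) and the standard library are available. Lean on these libraries where they do the work, as an engineer would, in place of code of your own. Each camera call takes 0.05 s, during which the arm holds its last target. There are 200 camera calls.

## Task

Get the analyser ready for its next run: first stand the two orange-capped vials upright in the two empty cells of the grey sample tray, one per cell, setting them down rather than dropping them. Then swing the blue analyser lid up until it is in line with the yellow pointer beside it and hold it there, still, for a colleague: the lid falls shut by itself, so finish while you are holding it. Leave the yellow pointer, the tray, the white-capped vials and everything else on the bench where they are.

Things in the scene. Friction and masses are not known exactly. Their poses are not given: they have to be found in the camera images.
- vial_a: Orange-capped vial, 82 mm tall: amber glass body 30 mm in diameter with a paper label, and above 62 mm a cap 31 mm in diameter and 20 mm high; about 60 g. Origin at the centre of its underside, z up along it.
- vial_b: Second orange-capped vial, the same as vial_a in every way.
- tray: Loose grey plastic sample tray, 216 x 56 x 42 mm (x, y, z), walls, dividers and floor 4 mm thick, 0.8 kg, one row of four cells along its x axis, each about 49 x 48 mm inside. Two cells already hold white-capped vials, which stand 44 mm above its walls (as the others will). Origin at the centre of its underside, z up.
- cell0 (a point): Centre of the floor of tray cell 0 (x = -79 mm, z = 4 mm in the tray's frame; axes as the tray's). Holds full_a.
- cell1 (a point): Centre of the floor of tray cell 1 (x = -26 mm, z = 4 mm in the tray's frame; axes as the tray's). Empty at the start.
- cell2 (a point): Centre of the floor of tray cell 2 (x = 26 mm, z = 4 mm in the tray's frame; axes as the tray's). Holds full_b.
- cell3 (a point): Centre of the floor of tray cell 3 (x = 79 mm, z = 4 mm in the tray's frame; axes as the tray's). Empty at the start.
- full_a: White-capped vial standing in cell 0, otherwise like vial_a; stays there.
- full_b: White-capped vial standing in cell 2, otherwise like vial_a; stays there.
- analyser: Fixed white bench analyser, 340 x 340 mm, its flat top 115 mm above the bench; origin at the centre of its underside, z up, its front towards its +y. Its rear part (y below -57 mm) rises to 160 mm as a console. In front of that lies the lid. A white quadrant plate, 4 mm thick with black ticks every 10 degrees, stands upright at x = 128 mm, up to 157 mm out from the hinge line.
- lid (a joint): Angle of the blue lid, 0 = shut (level), grows as its free edge rises; range 0 to 1.5 rad. The hinge is free: let go anywhere below about 1.2 rad, the lid falls shut. Lid mass about 0.45 kg (varies): holding it up takes 1 to 5 N at the handle.
- lid_hinge (a point): Point on the lid's hinge axis, mid-width, 117 mm above the bench; at (0, -35, 117) mm in the analyser's frame. Axes turn with the lid: x runs along the hinge, y from the hinge to the lid's free edge, z out of the lid's upper face. The lid is a plate 200 mm wide (x), 175 mm from hinge to free edge (y), from z = 0 to 14 mm, with a yellow stripe on its +x edge.
- lid_handle (a point): Middle of the lid's handle: a straight round steel bar 12 mm in diameter along the lid's x, carried at both ends by posts 12 mm in diameter at x = -60 and +60 mm, so 108 mm are free between them. At (0, 140, 59) mm in the frame of lid_hinge, 45 mm above the lid's face: fingers can reach round it from above, and the round bar turns between them as the lid swings. Axes as lid_hinge.
- pointer (a joint): Angle of the yellow pointer that marks the wanted lid angle, measured about the same hinge line and from the same zero as the lid: the lid is in line when both read the same. Set differently each time, 0.45 to 0.95 rad; it stays by friction.
- pointer_tip (a point): Tip of the yellow pointer, a bar 4 x 7 mm and 180 mm long from the hinge line, in front of the quadrant at x = 135 mm in the analyser's frame. Axes turn with the pointer: x along the hinge line, y from the hinge line to the tip.
- reagent: Loose amber bottle, 70 mm in diameter, 170 mm tall, with a blue cap; bystander. Origin at the centre of its underside.
- beaker: Loose glass beaker, 80 mm in diameter, 95 mm tall; bystander. Origin at the centre of its underside.
- dish: Loose white dish, 90 mm in diameter, 18 mm tall; bystander. Origin at the centre of its underside.
- jar: Loose glass jar, 60 mm in diameter, 85 mm tall, with a green lid; bystander. Origin at the centre of its underside.
Not all that is in view belongs to the job. Leave any purple look-alike of the vial_b alone.

How it is judged:
By the outcome, as a careful person would: the job done as asked, in the order asked, and still so for the second after the job is handed in, while the arm keeps its last pose, push and grip.
It also fails if it takes over 67 s, if anything falls off the work surface, if the arm or the gripper's body presses on something with over 40 N, if the wrist force passes 120 N, or if a joint passes its speed limit or range.

## Working session

There is one attempt and no reset: what is moved stays moved. The work goes in short steps, Python scripts to look and compute and a tool call to move; the robot and the scene stay as the last step left them, time stands still between calls to the robot, and variables do not carry over. Pictures are saved under pics/ and viewed, at most 10 in all, crops included, and the job is handed in when it is done.

Besides the shell and the picture viewer there is one more tool, called as name([rows], argument=value, ...), one row to a line, values as JSON. play_rows: Moves the arm, as the interface text tells. Shifts and turns lie within -1 to 1; 1 stands for 100 mm of shift or 0.12 rad of turn. Its arguments: {"type":"object","properties":{"targets":{"type":"array"},"newtons":{"type":"number"}},"required":["targets"]}

```bash
mkdir -p pics; ls; python3 - <<'E'
from station import r
import cv2
for n in("side","top"):
    im=r.get_image(n); cv2.imwrite(f"pics/{n}0.png",im[:,:,::-1]); print(n,r.calibration(n))
s=r.sense();print(s["ee_pos"],s["eef_rot"],s["gripper_width"],s["time"],r.nose_length);print(r.calibration("wrist"))
E
```

```text
pics
side {'fx': 473.6271898308435, 'fy': 473.6271898308435, 'cx': 315.0896406734822, 'cy': 235.25091464962867, 'position': array([0.10479947, 0.6671503 , 0.88871534]), 'orientation': array([-0.13400739,  0.35847181,  0.87308265, -0.30210375])}
top {'fx': 584.529057968757, 'fy': 584.529057968757, 'cx': 314.14874033532345, 'cy': 239.89011962334888, 'position': array([0.44350197, 0.08057097, 1.62213804]), 'orientation': array([-0.02359354,  0.03786539,  0.71007306, -0.70271318])}
[ 0.27204013 -0.56216754  0.21751632] [ 9.74704225e-01  2.23497263e-01 -1.96741223e-04 -7.79811419e-04] 0.08527368380784307 0.1 0.014
{'fx': 344.38483815349673, 'fy': 344.38483815349673, 'cx': 327.30466895559795, 'cy': 241.66948460838975, 'T_tool_cam': array([[-1.36659984e-04,  9.52384694e-01,  3.04898959e-01,
         7.74936380e-02],
       [ 9.99999491e-01, -1.74705720e-04,  9.93925887e-04,
        -5.50389875e-04],
       [ 9.99867394e-04,  3.04898939e-01, -9.52384186e-01,
        -1.55153238e-01],
       [ 0.00000000e+00,  0.00000000e+00,  0.00000000e+00,
         1.00000000e+00]])}
```

View pics/top0.png

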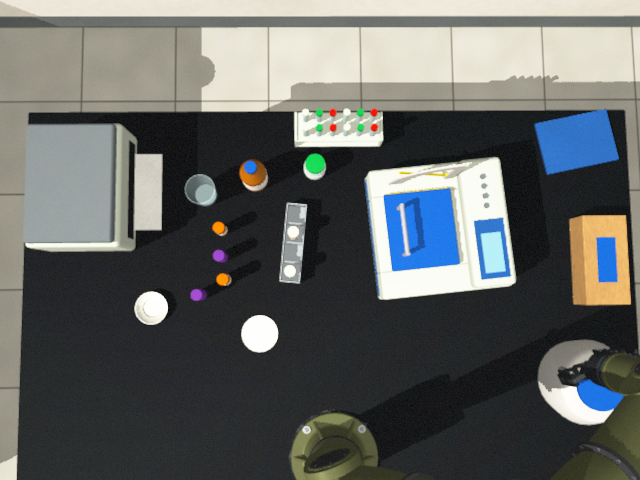

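View pics/side0.png

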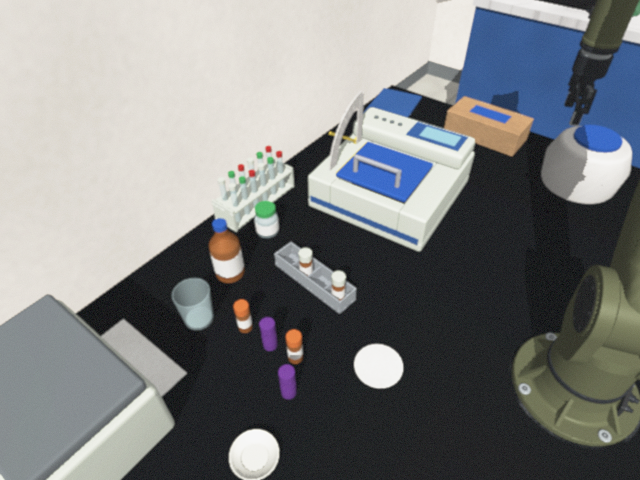

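The top view has orange caps at (219,229) and (223,279), with purple decoys at (219,256) and (198,295). The tray runs (295,203)–(290,283), with empty cells near (295,213) and (292,252). The lid handle is at about (405,230), and the yellow pointer at about (400–445,173). The side view shows the same layout, with the pointer at about (342,136).

```bash
cat > h.py <<'E'
import numpy as np, cv2
from scipy.spatial.transform import Rotation as R
from station import r
def cam(n,s=None):
    c=r.calibration(n)
    if "T_tool_cam" in c:
        T=c["T_tool_cam"];Rt=R.from_quat(s["eef_rot"]).as_matrix()
        return c,np.array(s["ee_pos"])+Rt@T[:3,3],Rt@T[:3,:3]
    return c,np.array(c["position"]),R.from_quat(c["orientation"]).as_matrix()
def rays(n,px,s=None):
    c,p,M=cam(n,s);px=np.atleast_2d(px).astype(float)
    d=np.c_[(px[:,0]-c["cx"])/c["fx"],-(px[:,1]-c["cy"])/c["fy"],-np.ones(len(px))]
    return p,d@M.T
def onz(n,px,z,s=None):
    p,d=rays(n,px,s);return p+d*((z-p[2])/d[:,2])[:,None]
def onplane(n,px,q,nv,s=None):
    p,d=rays(n,px,s);return p+d*(((q-p)@nv)/(d@nv))[:,None]
def proj(n,P,s=None):
    c,p,M=cam(n,s);v=(np.atleast_2d(P)-p)@M
    return np.c_[c["cx"]-c["fx"]*v[:,0]/v[:,2],c["cy"]+c["fy"]*v[:,1]/v[:,2]]
def hsv(im):return cv2.cvtColor(im,cv2.COLOR_RGB2HSV)
def blobs(m,amin=15):
    n,l,st,c=cv2.connectedComponentsWithStats(m.astype(np.uint8));return [(c[i],st[i],l==i) for i in range(1,n) if st[i,4]>=amin]
E
python3 - <<'E'
from h import *
np.set_printoptions(precision=4,suppress=True)
I={n:cv2.imread(f"pics/{n}0.png")[:,:,::-1].copy() for n in("top","side")}
def m(n,a,b):return cv2.inRange(hsv(I[n]),a,b)>0
for n in I:
  for c,st,_ in blobs(m(n,(5,190,150),(16,255,255)),25): print(n,"orange",c,st,onz(n,c,.078 if n=="top" else .07))
# lid + tray
t=I["top"]
for c,st,k in blobs(m("top",(105,180,90),(125,255,255)),1500):
    rc=cv2.minAreaRect(np.argwhere(k)[:,::-1].astype(np.float32));print("blue",rc)
    q=onz("top",cv2.boxPoints(rc),.131);print(q,np.linalg.norm(np.diff(q,axis=0),axis=1))
h=hsv(t)
g=((h[...,1]<60)&(h[...,2]>70));g[:195]=0;g[290:]=0;g[:,:272]=0;g[:,315:]=0
for c,st,k in blobs(g,300):
    rc=cv2.minAreaRect(np.argwhere(k)[:,::-1].astype(np.float32));q=onz("top",cv2.boxPoints(rc),.042)
    print("tray",rc,q,np.linalg.norm(np.diff(q,axis=0),axis=1),q.mean(0))
for n in I:
  for c,st,k in blobs(m(n,(20,110,110),(35,255,255)),8): print(n,"yellow",c,st)
z=[cv2.resize(I["top"][150:310,190:290],None,fx=3.7,fy=3.7),cv2.resize(I["top"][150:310,355:470],None,fx=3.7,fy=3.7)]
cv2.imwrite("pics/z.png",np.hstack(z)[:,:,::-1])
print(proj("side",[[0,0,0]]))
E
```

```text
top orange [248.9431 177.5118] [240 165  21  21 211] [[0.7469 0.2209 0.078 ]]
top orange [218.4762 226.9762] [212 222  13  12  42] [[0.6147 0.3017 0.078 ]]
top orange [222.2432 279.    ] [216 273  13  13  37] [[0.4771 0.2914 0.078 ]]
blue ((576.0435791015625, 141.21163940429688), (52.97710418701172, 76.22480010986328), 78.36637115478516)
[[ 0.8761 -0.5297  0.131 ]
 [ 0.9165 -0.7301  0.131 ]
 [ 0.7772 -0.7507  0.131 ]
 [ 0.7378 -0.5516  0.131 ]] [0.2045 0.1408 0.2029]
blue ((420.9903869628906, 229.20455932617188), (76.4132308959961, 66.718505859375), 83.23382568359375)
[[ 0.6876 -0.1305  0.131 ]
 [ 0.7068 -0.3032  0.131 ]
 [ 0.5097 -0.3202  0.131 ]
 [ 0.4914 -0.1493  0.131 ]] [0.1738 0.1978 0.1718]
tray ((292.66351318359375, 242.65322875976562), (21.828659057617188, 80.5013656616211), 5.26239538192749) [[0.4689 0.1463 0.042 ]
 [0.6867 0.1249 0.042 ]
 [0.6807 0.0656 0.042 ]
 [0.4628 0.0878 0.042 ]] [0.2189 0.0595 0.219 ] [0.5748 0.1061 0.042 ]
top yellow [404.2609 172.5217] [399 172  12   2  23]
top yellow [438.3 174.2] [427 173  21   4  40]
top yellow [438.5 188. ] [435 188   8   1   8]
side yellow [331.     132.9091] [328 131   7   5  22]
side yellow [348.5806 138.3871] [343 136  13   7  31]
[[572.4737 385.4233]]
```

View pics/z.png

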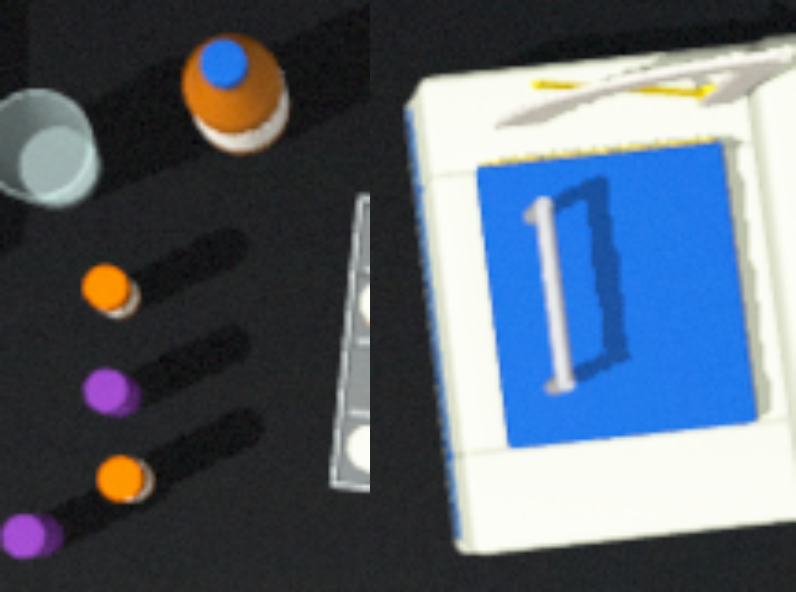

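The crop shows clean round caps at (219,228) and (223,279). Lid, tray and vial sizes agree with the spec (tray 219x59 mm, lid 198x173 mm). Moving to a hover near vial_b.

play_rows([
  [[0.2,0.533,0.2],-0.286,-1],
  [[0.2,0.533,0.2],-0.286,-1],
  [[0.2,0.533,0],-0.286,-1],
  [[0.2,0.533,0],-0.286,-1],
], newtons=40)

```text
time: 0.6
ee_pos: [0.3527, -0.3475, 0.2583]
eef_rot: [0.988, 0.156, 0.0, 0.0]
force: [0.9, -0.9, -0.4]
gripper_width: 0.0855
finger_force: 0.0
```

play_rows([
  [[0.2,0.533,0],-0.286,-1],
  [[0.2,0.533,0],-0.286,-1],
  [[0.2,0.533,0],-0.286,-1],
  [[0.2,0.533,0],-0.286,-1],
])

```text
time: 1.1
ee_pos: [0.4324, -0.1344, 0.2582]
eef_rot: [0.996, 0.087, -0.0, 0.0]
force: [0.5, -0.0, -0.4]
gripper_width: 0.0852
finger_force: 0.0
```

play_rows([
  [[0.05,0.533,0],-0.286,-1],
  [[0.05,0.533,0],-0.286,-1],
  [[0.05,0.533,0],-0.286,-1],
  [[0.05,0.533,0],-0.286,-1],
])

```text
time: 1.6
ee_pos: [0.452, 0.0786, 0.2582]
eef_rot: [1.0, 0.019, -0.0, 0.0]
force: [0.8, -0.8, 0.5]
gripper_width: 0.0856
finger_force: 0.0
```

play_rows([
  [[0.05,0.533,0],-0.286,-1],
  [[0.05,0.533,0],-0.286,-1],
  [[0.05,0.533,0],-0.286,-1],
  [[0.05,0.533,0],-0.286,-1],
  [[0,0,0],0,-1],
])

```text
time: 2.22
ee_pos: [0.4707, 0.2951, 0.2576]
eef_rot: [0.999, -0.046, -0.001, -0.001]
force: [-1.0, -1.0, 0.2]
gripper_width: 0.0853
finger_force: 0.0
```

```bash
python3 - <<'E'
from h import *
np.set_printoptions(precision=4,suppress=True)
s=r.sense();im=r.get_image("wrist");cv2.imwrite("pics/w1.png",im[:,:,::-1])
print(s["ee_pos"],R.from_quat(s["eef_rot"]).as_matrix()[:,0],s["force"])
def caps(n,im,z,s=None):
    m=cv2.inRange(hsv(im),(5,150,150),(20,255,255))
    for c,st,k in blobs(m,40):
        b=[st[0]+st[2]/2-.5,st[1]+st[3]/2-.5];print(n,b,st,onz(n,b,z,s))
caps("wrist",im,.082,s)
t=cv2.imread("pics/top0.png")[:,:,::-1].copy();caps("top",t,.08)
c=np.array([.5748,.1061,0]);a=-.098;ux=np.array([np.cos(a),np.sin(a),0])
for d in(-.0265,.079):print("cell",c+ux*d)
print("wrist px of cells",proj("wrist",[c+ux*d+[0,0,.042] for d in (-.108,-.0265,.079,.108)],s))
E
```

```text
[0.4707 0.2951 0.2576] [ 0.9958 -0.0917 -0.002 ] [-0.9886 -0.9668  0.2031]
wrist [np.float64(304.5), np.float64(52.5)] [ 286   31   38   44 1280] [[0.6132 0.3024 0.082 ]]
wrist [np.float64(331.0), np.float64(205.5)] [315 189  33  34 874] [[0.4783 0.2916 0.082 ]]
top [np.float64(250.0), np.float64(174.5)] [240 164  21  22 218] [[0.7546 0.2179 0.08  ]]
top [np.float64(218.0), np.float64(227.5)] [212 222  13  12 123] [[0.6131 0.3026 0.08  ]]
top [np.float64(222.0), np.float64(279.0)] [216 273  13  13 120] [[0.477  0.2918 0.08  ]]
cell [0.5484 0.1087 0.    ]
cell [0.6534 0.0984 0.    ]
wrist px of cells [[492.9302 193.2953]
 [505.3747 112.8323]
 [524.4262 -10.3496]
 [530.3711 -48.7879]]
```

View pics/w1.png

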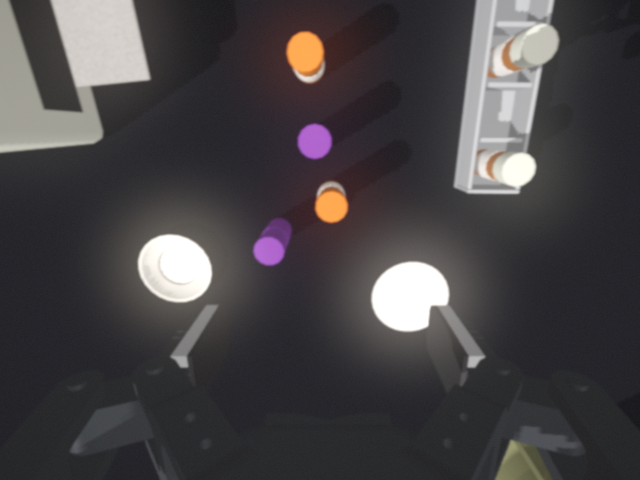

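The wrist view shows vial_b's cap at (331,205) and vial_a's at (304,52), which agrees with the top camera to 1–2 mm. Nothing blocks the finger line. Descending, then refining.

play_rows([
  [[0.03,-0.02,-0.45],0,-1],
  [[0.04,-0.01,-0.45],0,-1],
  [[0,0,-0.4],0,-1],
  [[0,0,0],0,-1],
  [[0,0,0],0,-1],
])

```text
time: 2.9
ee_pos: [0.4801, 0.2869, 0.1297]
eef_rot: [0.999, -0.05, 0.001, -0.0]
force: [0.6, 0.5, 0.3]
gripper_width: 0.0859
finger_force: 0.0
```

```bash
python3 - <<'E'
from h import *
np.set_printoptions(precision=4,suppress=True)
for i in range(2):
  s=r.sense();im=r.get_image("wrist");print(s["ee_pos"],s["eef_rot"],s["joint_vel"])
m=cv2.inRange(hsv(im),(5,150,150),(20,255,255))
for c,st,k in blobs(m,40):
        b=[st[0]+st[2]/2-.5,st[1]+st[3]/2-.5];print(b,st,onz("wrist",b,.082,s))
E
```

```text
[0.4801 0.2869 0.1297] [ 0.9988 -0.0496  0.0007 -0.0003] [-0.0049 -0.0146 -0.0093 -0.0165 -0.0007 -0.005  -0.0053]
[0.4803 0.2874 0.1302] [ 0.9988 -0.0495  0.0012 -0.0007] [-0.0055 -0.0086 -0.0046 -0.0045  0.0024 -0.0043 -0.004 ]
[np.float64(273.0), np.float64(31.5)] [ 243    0   61   64 3199] [[0.6092 0.3033 0.082 ]]
[np.float64(605.0), np.float64(46.0)] [597  41  17  11  56] [[0.5853 0.131  0.082 ]]
[np.float64(321.0), np.float64(263.0)] [ 297  239   49   49 1867] [[0.4788 0.292  0.082 ]]
```

play_rows([
  [[-0.015,0.045,-0.25],0,-1],
  [[0,0,-0.25],0,-1],
  [[0,0,-0.17],0,-1],
  [[0,0,0],0,-1],
  [[0,0,0],0,1],
])

```text
time: 3.62
ee_pos: [0.4783, 0.2921, 0.0623]
eef_rot: [0.999, -0.049, 0.001, -0.0]
force: [0.5, 0.9, 0.1]
gripper_width: 0.0702
finger_force: 0.0
```

play_rows([
  [[0,0,0],0,1],
  [[0,0,0],0,1],
  [[0,0,0],0,1],
  [[0,0,0],0,1],
  [[0,0,0],0,1],
])

```text
time: 4.25
ee_pos: [0.4782, 0.292, 0.0622]
eef_rot: [0.999, -0.049, 0.001, -0.0]
force: [0.5, -0.9, 4.6]
gripper_width: 0.0284
finger_force: 39.0
```

play_rows([
  [[0,0,0.3],0,1],
  [[0,0,0.4],0,1],
  [[0,0,0.5],0,1],
  [[0,-0.3,0.2],0,1],
  [[0,-0.5,0],0,1],
])

```text
time: 4.88
ee_pos: [0.4784, 0.2132, 0.2034]
eef_rot: [0.999, -0.048, 0.002, -0.001]
force: [0.6, -0.8, -1.5]
gripper_width: 0.0285
finger_force: 39.6
```

play_rows([
  [[0,-0.5,0],0,1],
  [[0,-0.4,0],0,1],
  [[0,-0.1,0],0,1],
  [[0,0,0],0,1],
  [[0,0,0],0,1],
])

```text
time: 5.5
ee_pos: [0.4778, 0.1134, 0.2014]
eef_rot: [0.999, -0.048, 0.0, -0.001]
force: [1.3, -0.0, -0.4]
gripper_width: 0.0282
finger_force: 39.6
```

```bash
python3 - <<'E'
from h import *
np.set_printoptions(precision=4,suppress=True)
s=r.sense();im=r.get_image("wrist");cv2.imwrite("pics/w2.png",im[:,:,::-1]);print(s["ee_pos"],s["eef_rot"])
c=np.array([.5748,.1061,0]);a=-.098;ux=np.array([np.cos(a),np.sin(a),0]);uy=np.array([-ux[1],ux[0],0])
d=im[:,:,::-1].copy()
for X in(-.108,-.0545,0,.0545,.108):
  for Y in(-.028,.028):
    p=proj("wrist",c+ux*X+uy*Y+[0,0,.042],s)[0];print(p);cv2.drawMarker(d,tuple(int(v) for v in p.round()),(0,0,255),0,10,1)
cv2.imwrite("pics/w2d.png",d)
E
```

```text
[0.4778 0.1134 0.2014] [ 0.9988 -0.0482  0.0002 -0.0005]
[355.0749 228.8199]
[295.9992 228.7089]
[356.6257 171.5611]
[294.4412 171.4553]
[358.3828 106.684 ]
[292.6759 106.5854]
[360.3509  34.0151]
[290.6987  33.9261]
[362.5273 -46.3413]
[288.5124 -46.4174]
```

View pics/w2d.png

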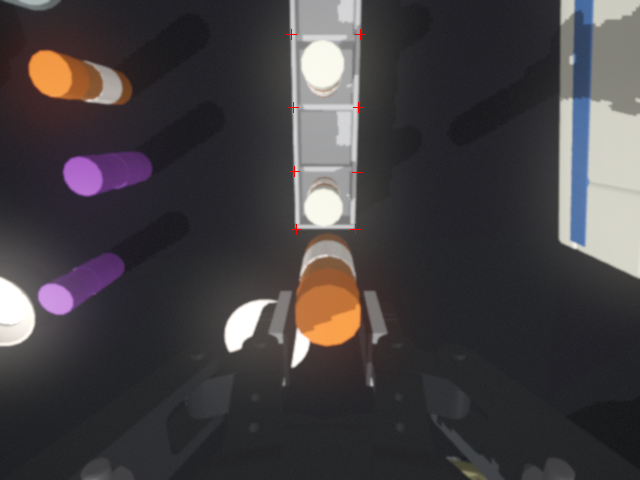

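The tray corner markers sit on the real tray corners (295–357, 228 and 292–360, 34). The vial is held straight. Placing it in cell 1.

play_rows([
  [[0.35,-0.02,0],0,1],
  [[0.35,-0.02,0],0,1],
  [[0,0,0],0,1],
  [[0,0,0],0,1],
])

```text
time: 6.05
ee_pos: [0.5469, 0.109, 0.2009]
eef_rot: [0.999, -0.048, -0.001, -0.0]
force: [-0.6, 0.4, -0.9]
gripper_width: 0.0287
finger_force: 39.6
```

play_rows([
  [[0,0,-0.3],0,1],
  [[0,0,-0.4],0,1],
  [[0,0,-0.4],0,1],
  [[0,0,-0.17],0,1],
  [[0,0,0],0,1],
])

```text
time: 6.68
ee_pos: [0.546, 0.1082, 0.0734]
eef_rot: [0.999, -0.048, -0.001, 0.0]
force: [-0.3, 1.0, -0.5]
gripper_width: 0.0284
finger_force: 39.6
```

play_rows([
  [[0.02,0,0],0,1],
  [[0,0,-0.03],0,1],
  [[0,0,-0.03],0,1],
  [[0,0,0],0,1],
])

```text
time: 7.18
ee_pos: [0.5497, 0.1076, 0.0683]
eef_rot: [0.999, -0.049, -0.0, 0.0]
force: [-0.5, -0.7, -0.1]
gripper_width: 0.0287
finger_force: 39.6
```

play_rows([
  [[0,0,-0.015],0,1],
  [[0,0,0],0,1],
  [[0,0,0],0,1],
])

```text
time: 7.55
ee_pos: [0.5498, 0.1078, 0.0668]
eef_rot: [0.999, -0.049, 0.0, -0.0]
force: [0.6, -0.5, 0.5]
gripper_width: 0.0285
finger_force: 39.6
```

play_rows([
  [[0,0,-0.01],0,1],
  [[0,0,0],0,1],
  [[0,0,0],0,1],
])

```text
time: 7.92
ee_pos: [0.55, 0.1078, 0.0662]
eef_rot: [0.999, -0.049, 0.0, -0.0]
force: [-1.1, -0.1, 5.4]
gripper_width: 0.0286
finger_force: 40.1
```

Contact felt, so the vial is standing on the cell floor. Releasing, rising, and heading to vial_a at (0.613,0.3025).

play_rows([
  [[0,0,0],0,-1],
  [[0,0,0],0,-1],
  [[0,0,0],0,-1],
  [[0,0,0.2],0,-1],
  [[0,0,0.4],0,-1],
])

```text
time: 8.55
ee_pos: [0.5486, 0.1074, 0.125]
eef_rot: [0.999, -0.049, -0.002, 0.0]
force: [0.8, 0.1, -0.0]
gripper_width: 0.0857
finger_force: 0.0
```

play_rows([
  [[0,0,0.5],0,-1],
  [[0.1,0.4,0.2],0,-1],
  [[0.1,0.5,0],0,-1],
  [[0.1,0.5,0],0,-1],
  [[0.1,0.3,0],0,-1],
])

```text
time: 9.18
ee_pos: [0.5891, 0.281, 0.1957]
eef_rot: [0.999, -0.048, -0.0, -0.001]
force: [0.1, -0.4, -0.3]
gripper_width: 0.0854
finger_force: 0.0
```

play_rows([
  [[0.1,0.2,0],0,-1],
  [[0,0.05,0],0,-1],
  [[0,0,0],0,-1],
])

```text
time: 9.55
ee_pos: [0.5994, 0.3024, 0.1955]
eef_rot: [0.999, -0.049, -0.0, 0.0]
force: [0.9, -0.4, 0.7]
gripper_width: 0.0851
finger_force: 0.0
```

```bash
python3 - <<'E'
from h import *
np.set_printoptions(precision=4,suppress=True)
s=r.sense();im=r.get_image("wrist");print(s["ee_pos"],s["eef_rot"])
cv2.imwrite("pics/w3.png",im[:,:,::-1])
m=cv2.inRange(hsv(im),(5,150,150),(20,255,255))
for c,st,k in blobs(m,40):
        b=[st[0]+st[2]/2-.5,st[1]+st[3]/2-.5];print(b,st,onz("wrist",b,.082,s),onz("wrist",b,.086,s))
t=r.get_image("top");cv2.imwrite("pics/t1.png",t[:,:,::-1])
for c,st,k in blobs(cv2.inRange(hsv(t),(5,150,150),(20,255,255)),40):
        b=[st[0]+st[2]/2-.5,st[1]+st[3]/2-.5];print(b,st,onz("top",b,.082,s))
E
```

```text
[0.5994 0.3024 0.1955] [ 0.9988 -0.049  -0.0003  0.0003]
[np.float64(444.0), np.float64(23.0)] [ 394    0  101   47 3455] [[0.7382 0.2093 0.082 ]] [[0.7373 0.2105 0.086 ]]
[np.float64(389.5), np.float64(51.0)] [376  35  28  33  75] [[0.7249 0.2469 0.082 ]] [[0.7241 0.2476 0.086 ]]
[np.float64(325.5), np.float64(212.0)] [ 306  192   40   41 1275] [[0.6154 0.3026 0.082 ]] [[0.6163 0.3025 0.086 ]]
[np.float64(560.5), np.float64(266.5)] [ 535  248   52   38 1451] [[0.5496 0.1111 0.082 ]] [[0.5515 0.1139 0.086 ]]
[np.float64(250.5), np.float64(174.5)] [240 164  22  22 227] [[0.7542 0.2164 0.082 ]]
[np.float64(292.0), np.float64(251.0)] [287 246  11  11 102] [[0.5487 0.1075 0.082 ]]
```

play_rows([
  [[0.15,0,-0.4],0,-1],
  [[0,0,-0.4],0,-1],
  [[0,0,-0.35],0,-1],
  [[0,0,-0.18],0,-1],
  [[0,0,0],0,-1],
])

```text
time: 10.28
ee_pos: [0.6144, 0.3018, 0.0621]
eef_rot: [0.999, -0.049, -0.001, 0.001]
force: [0.5, -0.2, 1.0]
gripper_width: 0.0856
finger_force: 0.0
```

play_rows([
  [[0,0,0],0,1],
  [[0,0,0],0,1],
  [[0,0,0],0,1],
  [[0,0,0],0,1],
  [[0,0,0],0,1],
])

```text
time: 10.9
ee_pos: [0.6154, 0.303, 0.064]
eef_rot: [0.999, -0.049, 0.001, -0.0]
force: [-0.5, -1.5, 5.3]
gripper_width: 0.0282
finger_force: 39.1
```

play_rows([
  [[0,0,0],0,1],
  [[0,0,0],0,1],
])

```text
time: 11.15
ee_pos: [0.6154, 0.303, 0.064]
eef_rot: [0.999, -0.049, 0.001, -0.0]
force: [-0.7, -0.8, 6.1]
gripper_width: 0.0285
finger_force: 39.1
```

play_rows([
  [[0,0,0.3],0,1],
  [[0,0,0.5],0,1],
  [[0,0,0.5],0,1],
  [[0,-0.3,0.1],0,1],
  [[0,-0.5,0],0,1],
])

```text
time: 11.78
ee_pos: [0.6147, 0.2246, 0.2044]
eef_rot: [0.999, -0.047, 0.001, -0.001]
force: [0.3, -0.4, -0.8]
gripper_width: 0.0279
finger_force: 39.6
```

play_rows([
  [[0.05,-0.5,0],0,1],
  [[0.13,-0.45,0],0,1],
  [[0.2,-0.3,0],0,1],
  [[0,0,0],0,1],
  [[0,0,0],0,1],
])

```text
time: 12.4
ee_pos: [0.6524, 0.0985, 0.2027]
eef_rot: [0.999, -0.049, -0.0, -0.0]
force: [-0.1, 0.4, -0.6]
gripper_width: 0.0283
finger_force: 39.6
```

```bash
python3 - <<'E'
from h import *
np.set_printoptions(precision=4,suppress=True)
s=r.sense();print(s["ee_pos"],s["eef_rot"]);t=r.get_image("top");print(r.sense()["ee_pos"])
h=hsv(t);g=((h[...,1]<60)&(h[...,2]>70));g[:195]=0;g[290:]=0;g[:,:272]=0;g[:,315:]=0
d=np.argwhere(g)[:,::-1].astype(np.float32);print(onz("top",cv2.boxPoints(cv2.minAreaRect(d)),.042))
cv2.imwrite("pics/t2.png",cv2.resize(t[150:310,180:340],None,fx=3,fy=3)[:,:,::-1])
E
```

```text
[0.6524 0.0985 0.2027] [ 0.9988 -0.0489 -0.0003 -0.0004]
[0.6522 0.0992 0.2028]
[[0.6817 0.219  0.042 ]
 [0.7101 0.14   0.042 ]
 [0.4536 0.0497 0.042 ]
 [0.4263 0.128  0.042 ]]
```

play_rows([
  [[0.01,0,-0.3],0,1],
  [[0,0,-0.4],0,1],
  [[0,0,-0.4],0,1],
  [[0,0,-0.18],0,1],
  [[0,0,0],0,1],
])

```text
time: 13.08
ee_pos: [0.6531, 0.0986, 0.0741]
eef_rot: [0.999, -0.048, -0.001, 0.0]
force: [-0.9, -0.1, 0.5]
gripper_width: 0.0281
finger_force: 39.6
```

play_rows([
  [[0,0,-0.03],0,1],
  [[0,0,0],0,1],
  [[0,0,0],0,1],
])

```text
time: 13.45
ee_pos: [0.6543, 0.0978, 0.0727]
eef_rot: [0.999, -0.049, 0.001, -0.0]
force: [-0.7, -0.5, -0.4]
gripper_width: 0.028
finger_force: 39.6
```

play_rows([
  [[0,0,-0.03],0,1],
  [[0,0,0],0,1],
  [[0,0,0],0,1],
])

```text
time: 13.82
ee_pos: [0.6537, 0.0977, 0.0687]
eef_rot: [0.999, -0.049, -0.0, -0.0]
force: [-0.0, 0.3, -0.7]
gripper_width: 0.0278
finger_force: 39.6
```

play_rows([
  [[0,0,-0.015],0,1],
  [[0,0,0],0,1],
  [[0,0,0],0,1],
])

```text
time: 14.2
ee_pos: [0.6543, 0.0978, 0.0681]
eef_rot: [0.999, -0.049, 0.001, -0.0]
force: [-0.8, -0.4, 5.7]
gripper_width: 0.0281
finger_force: 40.1
```

play_rows([
  [[0,0,0],0,-1],
  [[0,0,0],0,-1],
  [[0,0,0],0,-1],
  [[0,0,0.2],0,-1],
  [[0,0,0.5],0,-1],
])

```text
time: 14.82
ee_pos: [0.6521, 0.0971, 0.1354]
eef_rot: [0.999, -0.049, -0.003, 0.001]
force: [1.5, 0.1, 1.0]
gripper_width: 0.0855
finger_force: 0.0
```

play_rows([
  [[0,0,0.5],0,-1],
  [[-0.1,0,0.5],0.15,-1],
  [[-0.1,-0.4,0.2],0.3,-1],
  [[-0.1,-0.5,0],0.3,-1],
  [[-0.1,-0.5,0],0.3,-1],
])

```text
time: 15.45
ee_pos: [0.6134, -0.0435, 0.2576]
eef_rot: [1.0, 0.015, 0.0, 0.0]
force: [0.8, -0.6, -0.4]
gripper_width: 0.0854
finger_force: 0.0
```

play_rows([
  [[-0.1,-0.5,0],0.3,-1],
  [[-0.1,-0.5,0],0.3,-1],
  [[-0.1,-0.3,0],0,-1],
  [[0,0,0],0,-1],
  [[0,0,0],0,-1],
])

```text
time: 16.08
ee_pos: [0.5839, -0.1713, 0.2572]
eef_rot: [0.999, 0.05, 0.0, -0.0]
force: [0.4, 0.8, 0.1]
gripper_width: 0.0853
finger_force: 0.0
```

```bash
python3 - <<'E'
from h import *
np.set_printoptions(precision=4,suppress=True)
s=r.sense();im=r.get_image("wrist");print(s["ee_pos"],s["eef_rot"],s["time"])
t=r.get_image("top");sd=r.get_image("side")
for n,i in(("w4",im),("t4",t),("s4",sd)):cv2.imwrite(f"pics/{n}.png",i[:,:,::-1])
d=cv2.resize(np.vstack([t[190:300,190:320],sd[230:340,255:385]]),None,fx=2.7,fy=2.7)[:,:,::-1]
w=cv2.resize(im,(440,330))[:,:,::-1]
o=np.zeros((594,791,3),np.uint8);o[:d.shape[0],:351]=d[:594];o[:330,351:]=w;cv2.imwrite("pics/m4.png",o)
E
```

```text
[ 0.5839 -0.1713  0.2572] [ 0.9987  0.0502  0.0001 -0.0005] 16.075
```

View pics/m4.png

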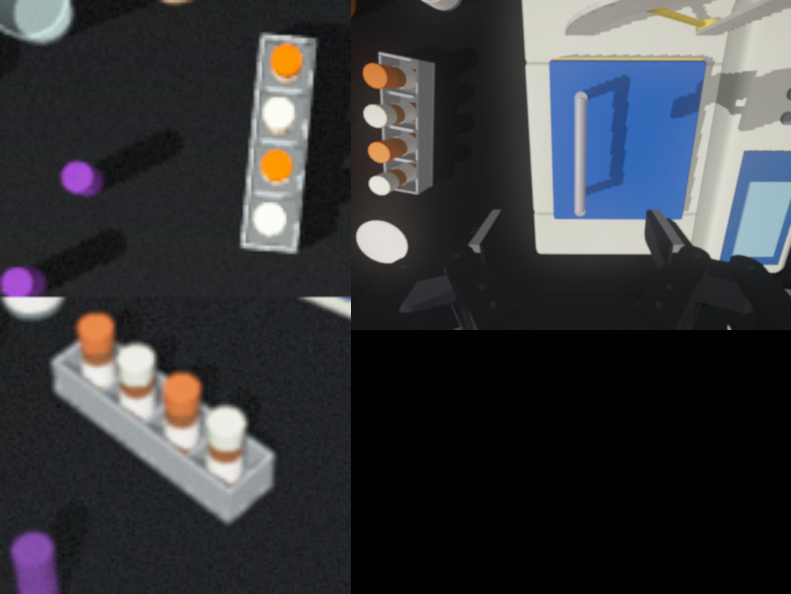

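Both vials stand upright in cells 1 and 3. The wrist view shows the handle bar from about (333,141) to (333,307) full-scale, and the yellow pointer at upper right. Next I'll measure the analyser frame and the pointer angle.

```bash
cat > ana.py <<'E'
from h import *
np.set_printoptions(precision=4,suppress=True)
def quad(n,im,s=None,amin=1500):
    m=cv2.inRange(hsv(im),(105,150,60),(125,255,255));m=cv2.morphologyEx(m,cv2.MORPH_CLOSE,np.ones((25,25)))
    k=max(blobs(m,amin),key=lambda b:b[1][4] if (n!="top" or b[0][0]<470) else 0)[2].astype(np.uint8)
    c=max(cv2.findContours(k,0,2)[0],key=cv2.contourArea);return cv2.approxPolyDP(c,0.03*cv2.arcLength(c,True),True)[:,0]
E
python3 - <<'E'
from ana import *
s=r.sense();s["ee_pos"];w=cv2.imread("pics/w4.png")[:,:,::-1].copy()
q=quad("wrist",w,s);P=onz("wrist",q,.131,s);print(q,P,np.linalg.norm(P-np.roll(P,1,0),axis=1))
t0=cv2.imread("pics/top0.png")[:,:,::-1].copy();q=quad("top",t0);P=onz("top",q,.131);print(q,P,np.linalg.norm(P-np.roll(P,1,0),axis=1))
# handle bar: low-saturation within lid
h=hsv(w);g=(h[...,1]<110)&(h[...,2]>100);g[:125]=0;g[315:]=0;g[:,:310]=0;g[:,350:]=0
b=max(blobs(g,200),key=lambda b:b[1][4]);print("bar",b[0],b[1]);
pts=np.argwhere(b[2]);
for y in(160,180,200,220,240,260,280):
    x=pts[pts[:,0]==y,1];print(y,x.min(),x.max(),onz("wrist",[x.mean(),y],.177,s))
y=cv2.inRange(h,(18,110,110),(36,255,255))
for c,st,k in blobs(y,8):print("yel w",c,st)
cv2.imwrite("pics/p.png",np.hstack([cv2.resize(w[0:60,400:560],(480,180),interpolation=2),np.zeros((180,10,3),np.uint8),cv2.resize(t0[155:200,385:465],(320,180),interpolation=2)])[:,:,::-1])
a=cv2.imread("pics/p.png");s0=cv2.imread("pics/side0.png")[80:180,300:400];b2=cv2.resize(s0,(400,400),interpolation=2);o=np.zeros((590,a.shape[1]-10,3),np.uint8);o=np.zeros((590,a.shape[1],3),np.uint8);o[:180]=a;o[185:585,:400]=b2;cv2.imwrite("pics/p.png",o[:,:800])
E
```

```text
[[292 110]
 [297 315]
 [479 316]
 [513  92]] [[ 0.6738 -0.1336  0.131 ]
 [ 0.498  -0.1507  0.131 ]
 [ 0.5141 -0.3176  0.131 ]
 [ 0.7034 -0.2983  0.131 ]] [0.1673 0.1767 0.1677 0.1903]
[[502 219]
 [454 221]
 [449 189]
 [368 201]
 [388 227]
 [377 286]
 [454 263]
 [509 275]] [[ 0.6229 -0.4367  0.131 ]
 [ 0.6188 -0.3118  0.131 ]
 [ 0.7024 -0.3015  0.131 ]
 [ 0.6728 -0.0904  0.131 ]
 [ 0.6048 -0.1407  0.131 ]
 [ 0.4538 -0.1092  0.131 ]
 [ 0.5104 -0.3083  0.131 ]
 [ 0.4782 -0.4491  0.131 ]] [0.1453 0.125  0.0843 0.2131 0.0845 0.1542 0.207  0.1444]
bar [333.1533 221.9205] [ 324  133   21  182 3158]
160 325 342 [[ 0.6434 -0.1681  0.177 ]]
180 325 342 [[ 0.6302 -0.1695  0.177 ]]
200 325 342 [[ 0.6166 -0.171   0.177 ]]
220 325 341 [[ 0.6024 -0.1721  0.177 ]]
240 325 341 [[ 0.5877 -0.1737  0.177 ]]
260 325 341 [[ 0.5725 -0.1754  0.177 ]]
280 325 341 [[ 0.5566 -0.1771  0.177 ]]
yel w [482.4142  25.8318] [434  12  99  32 886]
yel w [415.411   85.3781] [296  84 215   3 365]
```

View pics/p.png

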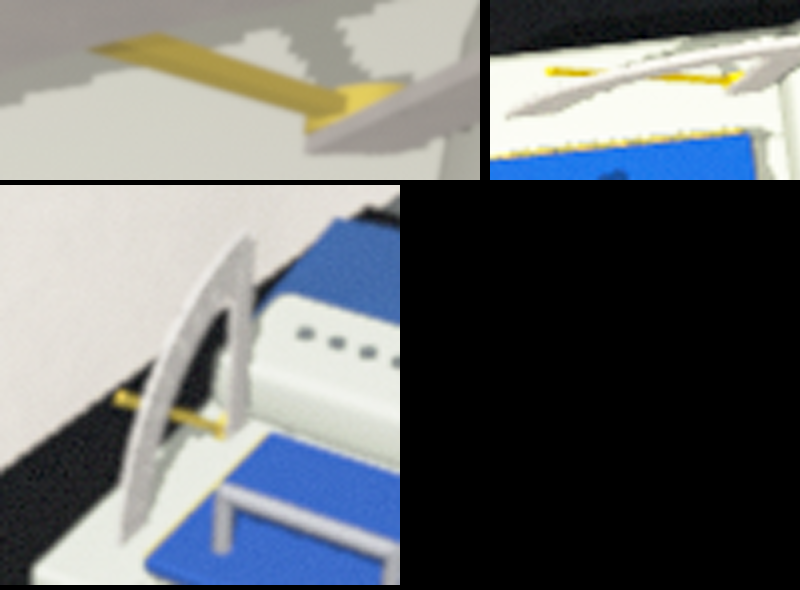

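The crop shows the pointer tip at top (399.5,172.5), side about (330.5,133) and wrist about (440,14). The root disappears behind the quadrant.

```bash
cat >> ana.py <<'E'
psi=.102;ax=np.array([np.cos(psi),np.sin(psi),0]);ay=np.array([-np.sin(psi),np.cos(psi),0]);H=np.array([.6085,-.312,.117])
def inplane(n,px,X,s=None):
    P=onplane(n,px,H+ax*X,ax,s)-H;return np.c_[P@ay,P[:,2]]
E
python3 - <<'E'
from ana import *
s=r.sense()
I={"top":"top0","side":"side0","wrist":"w4"}
for n,f in I.items():
    h=hsv(cv2.imread(f"pics/{f}.png")[:,:,::-1].copy());y=cv2.inRange(h,(18,90,90),(36,255,255))>0
    if n=="top":y[:165]=0;y[183:]=0;y[:,:390]=0;y[:,460:]=0
    if n=="side":y[:125]=0;y[150:]=0;y[:,:320]=0;y[:,365:]=0
    if n=="wrist":y[60:]=0
    p=np.argwhere(y)[:,::-1];q=inplane(n,p,.135,s)
    rr=np.hypot(*q.T);an=np.arctan2(q[:,1],q[:,0])
    print(n,len(p),"r",rr.min(),rr.max())
    for lo,hi in((.02,.05),(.05,.08),(.08,.12),(.12,.15),(.15,.2)):
        k=(rr>lo)&(rr<hi)
        if k.sum()>3:print("  ",lo,hi,k.sum(),"ang median",np.median(an[k]),an[k].min(),an[k].max())
    v,_,_,_=[x for x in (None,)*4] ; vx,vy,x0,y0=cv2.fitLine(q.astype(np.float32),2,0,.01,.01).ravel();print("  slope",np.arctan2(-vy,-vx) if vx<0 else np.arctan2(vy,vx),"offset",x0*vy-y0*vx)
# tip triangulation
T={"top":(399.5,172.5),"side":(330.,132.7),"wrist":(440,14)}
def tri(ns):
    A=0;b=0
    for n in ns:
        p,d=rays(n,T[n],s);d=d[0]/np.linalg.norm(d[0]);M=np.eye(3)-np.outer(d,d);A=A+M;b=b+M@p
    return np.linalg.solve(A,b)
for ns in(("top","side"),("top","wrist"),("side","wrist"),("top","side","wrist")):
    v=tri(ns)-H;print(ns,v@ax,v@ay,v[2],np.hypot(v@ay,v[2]),np.arctan2(v[2],v@ay))
E
```

```text
top 70 r 0.003298634172487756 0.1810176676482357
   0.02 0.05 20 ang median 0.71940856734693 0.34599111573820146 1.5592033686978988
   0.05 0.08 13 ang median 0.6450618668712748 0.6055830972219374 0.8026464799795615
   0.12 0.15 6 ang median 0.6312113641257837 0.6239037655391363 0.6997766148957827
   0.15 0.2 18 ang median 0.6648408744323082 0.6071574770620499 0.6954319700390377
  slope 0.6436776 offset -0.00149763
side 73 r 0.004704210986215066 0.19000880885743376
   0.02 0.05 9 ang median 0.6420364097843781 0.5800991355201387 0.7494259030035758
   0.05 0.08 16 ang median 0.6498900531838132 0.5880606340753289 0.7356557145128436
   0.08 0.12 10 ang median 0.6387653610166658 0.5824847127029227 0.6835212172134825
   0.15 0.2 28 ang median 0.6388272282395916 0.6075539398745494 0.6690645271647335
  slope 0.6339744 offset -0.0007082969
wrist 972 r 0.0015750885796226802 0.09517220818876489
   0.02 0.05 308 ang median 0.7128354324966533 0.36615206848799425 1.4979396331168606
   0.05 0.08 298 ang median 0.6514618694131642 0.5235583125388327 0.7791452666262016
   0.08 0.12 189 ang median 0.6454915032052441 0.5557941967622719 0.7367481547607367
  slope 0.6200134 offset -0.002296377
('top', 'side') 0.13532516991497984 0.14102990216705372 0.10492987494726107 0.17578313901423137 0.6396665943000241
('top', 'wrist') 0.08384199246108578 0.15991799462030984 0.29414438046584124 0.33480543837132487 1.0728246244530875
('side', 'wrist') 0.14833122081831782 0.08647760951183031 0.06743230910232291 0.10966081003600067 0.6622808590367766
('top', 'side', 'wrist') 0.1360785119560927 0.11602856256070024 0.09208167294309573 0.14812718123930388 0.6708337352431711
```

The estimates agree: pointer at about 0.642 rad (top, side and wrist all 0.64–0.65, tip radius about 0.18 m). The bar centre is at about (0.5945,-0.173,0.176). Grasping the handle.

play_rows([
  [[0.1,-0.015,-0.2],0,-1],
  [[0,0,-0.25],0,-1],
  [[0,0,-0.25],0,-1],
  [[0,0,-0.16],0,-1],
  [[0,0,0],0,-1],
], newtons=40)

```text
time: 16.85
ee_pos: [0.5933, -0.1734, 0.1695]
eef_rot: [0.999, 0.05, -0.001, -0.001]
force: [-0.1, -0.1, 1.4]
gripper_width: 0.085
finger_force: 0.0
```

play_rows([
  [[0,0,0],0,1],
  [[0,0,0],0,1],
  [[0,0,0],0,1],
  [[0,0,0],0,1],
  [[0,0,0],0,1],
])

```text
time: 17.48
ee_pos: [0.5938, -0.1738, 0.1714]
eef_rot: [0.999, 0.05, 0.0, 0.0]
force: [-1.1, 0.3, -0.5]
gripper_width: 0.0002
finger_force: 0.0
```

play_rows([
  [[0,0,0],0,1],
  [[0,0,0],0,1],
  [[0,0,0],0,1],
])

```text
time: 17.85
ee_pos: [0.5938, -0.1738, 0.1713]
eef_rot: [0.999, 0.05, -0.0, -0.0]
force: [-0.6, -0.0, 0.3]
gripper_width: -0.0003
finger_force: 0.0
```

```bash
python3 - <<'E'
from ana import *
s=r.sense();print(s["ee_pos"],s["eef_rot"]);w=r.get_image("wrist");sd=r.get_image("side")
cv2.imwrite("pics/w5.png",w[:,:,::-1]);cv2.imwrite("pics/s5.png",sd[:,:,::-1])
g=np.array([.5945,-.173,.176]);print(proj("wrist",[g,g+ax*.05,g-ax*.05],s),proj("side",[g,g+ax*.06,g-ax*.06,s["ee_pos"]]))
o=np.hstack([cv2.resize(w,(400,300)),cv2.resize(sd[100:250,300:500],(400,300),interpolation=2)])[:,:,::-1];cv2.imwrite("pics/m5.png",o)
E
```

```text
[ 0.5938 -0.1738  0.1713] [ 0.9988  0.0498 -0.     -0.    ]
[[326.8984 297.4198]
 [326.5756 194.6816]
 [327.1671 382.9141]] [[376.6118 163.8262]
 [355.5937 156.4532]
 [398.4847 171.4991]
 [376.8869 165.3298]]
```

View pics/m5.png

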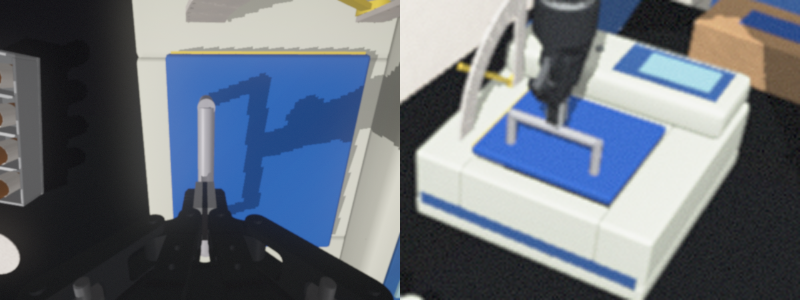

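The gripper reports 0 mm opening: it closed without holding the bar, even though the bar's projection fits the picture. Zooming in to see why.

```bash
python3 - <<'E'
from ana import *
s=r.sense();w=cv2.imread("pics/w5.png");sd=cv2.imread("pics/s5.png")
Rt=R.from_quat(s["eef_rot"]).as_matrix()
print(proj("wrist",[s["ee_pos"]+Rt@[0,0,.014],s["ee_pos"]+Rt@[0,0,-.02]],s),proj("side",[s["ee_pos"]+Rt@[0,0,.014],s["ee_pos"]+Rt@[0,0,-.02]]))
o=np.hstack([cv2.resize(w[260:420,268:388],(400,533),interpolation=2),cv2.resize(sd[125:205,350:410],(400,533),interpolation=2)]);cv2.imwrite("pics/m6.png",o)
E
```

```text
[[328.2461 282.7249]
 [328.3896 314.9154]] [[376.4598 169.838 ]
 [377.4795 158.7803]]
```

View pics/m6.png

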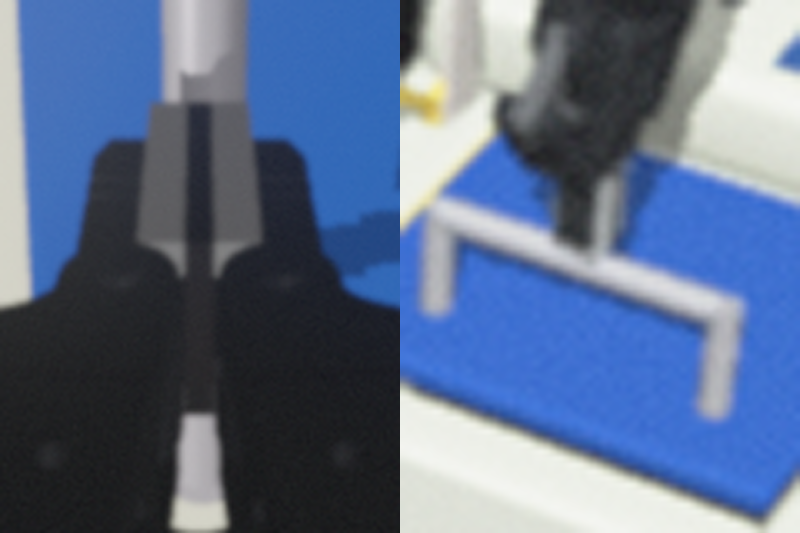

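The zoom shows the fingers shut just above the bar: the tips sit about 12 mm higher than I assumed. Opening, lowering 13 mm, and closing again.

play_rows([
  [[0,0,0],0,-1],
  [[0,0,0],0,-1],
  [[0,0,0],0,-1],
  [[0,0,0],0,-1],
  [[0,0,-0.07],0,-1],
])

```text
time: 18.58
ee_pos: [0.5941, -0.1738, 0.1645]
eef_rot: [0.999, 0.05, 0.001, 0.0]
force: [0.1, -0.3, 0.1]
gripper_width: 0.0855
finger_force: 0.0
```

play_rows([
  [[0,0,-0.06],0,-1],
  [[0,0,0],0,-1],
  [[0,0,0],0,-1],
])

```text
time: 18.95
ee_pos: [0.5938, -0.1737, 0.1582]
eef_rot: [0.999, 0.05, -0.0, -0.0]
force: [0.0, 0.6, 1.1]
gripper_width: 0.0853
finger_force: 0.0
```

play_rows([
  [[0,0,0],0,1],
  [[0,0,0],0,1],
  [[0,0,0],0,1],
  [[0,0,0],0,1],
  [[0,0,0],0,1],
])

```text
time: 19.58
ee_pos: [0.5939, -0.1746, 0.1585]
eef_rot: [0.999, 0.049, 0.0, 0.0]
force: [-0.5, -2.7, 1.1]
gripper_width: 0.0104
finger_force: 39.1
```

play_rows([
  [[0,0,0],0,1],
  [[0,0,0],0,1],
  [[0,0,0],0,1],
])

```text
time: 19.95
ee_pos: [0.5939, -0.1745, 0.1585]
eef_rot: [0.999, 0.05, 0.0, 0.0]
force: [-0.2, -4.5, 2.7]
gripper_width: 0.01
finger_force: 39.2
```

Bar gripped (10 mm reading, 39 N). Working out the arc.

```bash
python3 - <<'E'
from ana import *
th=np.linspace(0,.642,16);u=140*np.cos(th)-59*np.sin(th);v=140*np.sin(th)+59*np.cos(th)
P=np.outer(u,ay)+np.outer(v,[0,0,1]);print((np.diff(P,axis=0)/100).round(4),P[-1]-P[0])
E
```

```text
[[ 0.0027 -0.0264  0.0594]
 [ 0.003  -0.0289  0.0582]
 [ 0.0032 -0.0313  0.0569]
 [ 0.0035 -0.0337  0.0555]
 [ 0.0037 -0.0361  0.054 ]
 [ 0.0039 -0.0383  0.0524]
 [ 0.0041 -0.0405  0.0507]
 [ 0.0044 -0.0426  0.0489]
 [ 0.0046 -0.0447  0.047 ]
 [ 0.0048 -0.0466  0.045 ]
 [ 0.005  -0.0485  0.043 ]
 [ 0.0051 -0.0503  0.0409]
 [ 0.0053 -0.052   0.0387]
 [ 0.0055 -0.0536  0.0364]
 [ 0.0056 -0.0551  0.0341]] [  6.4355 -62.8746  72.0849]
```

play_rows([
  [[0.003,-0.026,0.059],0,1],
  [[0.003,-0.029,0.058],0,1],
  [[0.003,-0.031,0.057],0,1],
  [[0,0,0],0,1],
  [[0,0,0],0,1],
], newtons=60)

```text
time: 20.58
ee_pos: [0.5946, -0.1824, 0.1754]
eef_rot: [0.999, 0.05, -0.0, 0.0]
force: [1.5, -3.5, -6.2]
gripper_width: 0.0094
finger_force: 58.6
```

Load of about 6 N with the grip steady, so the lid is rising. Continuing.

play_rows([
  [[0.0035,-0.034,0.0555],0,1],
  [[0.004,-0.036,0.054],0,1],
  [[0.004,-0.038,0.0525],0,1],
  [[0.004,-0.0405,0.0505],0,1],
  [[0.0045,-0.0425,0.049],0,1],
])

```text
time: 21.2
ee_pos: [0.5963, -0.2009, 0.2022]
eef_rot: [0.999, 0.05, -0.0, -0.001]
force: [0.1, 0.2, -5.7]
gripper_width: 0.009
finger_force: 58.5
```

play_rows([
  [[0.0045,-0.0445,0.047],0,1],
  [[0.005,-0.0465,0.045],0,1],
  [[0.005,-0.0485,0.043],0,1],
  [[0,0,0],0,1],
])

```text
time: 21.7
ee_pos: [0.5977, -0.2145, 0.2165]
eef_rot: [0.999, 0.05, -0.0, -0.001]
force: [-5.2, 4.5, 3.3]
gripper_width: 0.0093
finger_force: 58.8
```

play_rows([
  [[0.005,-0.05,0.041],0,1],
  [[0.005,-0.052,0.0385],0,1],
  [[0.0055,-0.0535,0.0365],0,1],
  [[0.0055,-0.055,0.034],0,1],
])

```text
time: 22.2
ee_pos: [0.5998, -0.2341, 0.2316]
eef_rot: [0.999, 0.051, -0.0, -0.001]
force: [-9.7, 8.2, 10.3]
gripper_width: 0.009
finger_force: 59.1
```

play_rows([
  [[0,0,0],0,1],
  [[0,0,0],0,1],
  [[0,0,0],0,1],
])

```text
time: 22.58
ee_pos: [0.5996, -0.2347, 0.2322]
eef_rot: [0.999, 0.05, -0.0, -0.001]
force: [-7.4, 6.4, 8.8]
gripper_width: 0.0087
finger_force: 59.0
```

```bash
python3 - <<'E'
from ana import *
s=r.sense();I={n:r.get_image(n) for n in("top","side","wrist")}
for n in I:cv2.imwrite(f"pics/{n}7.png",I[n][:,:,::-1])
d=np.array(s["ee_pos"])-[.5939,-.1745,.1585];u,v=d@ay+.14,d[2]+.059
print(s["ee_pos"],s["time"],"theta kin",np.arctan2(v,u)-np.arctan2(.059,.14),np.hypot(u,v),np.hypot(.14,.059))
for n in("top","side","wrist"):
    y=cv2.inRange(hsv(I[n]),(18,90,90),(36,255,255))>0
    p=np.argwhere(y)[:,::-1]
    for X,nm in((.135,"pointer"),(.1,"stripe")):
        q=inplane(n,p,X,s);rr=np.hypot(*q.T);an=np.arctan2(q[:,1],q[:,0])
        k=(rr>.05)&(rr<.185)&(an>.3)&(an<1.0);print(n,nm,k.sum(),np.histogram(an[k],np.arange(.5,.8,.02))[0],np.median(an[k]) if k.any() else 0)
    for c,st,_ in blobs(y,6):print("   ",c,st)
E
```

```text
[ 0.5996 -0.2347  0.2322] 22.575 theta kin 0.6322322423953624 0.1547464812131443 0.1519243232665527
top pointer 38 [ 0  0  0  0  0 10  9  2  7  5  0  0  1  2  1] 0.6408303533411879
top stripe 7 [0 0 0 0 0 0 0 0 0 1 0 0 0 0 0] 0.9236893997567421
    [404.5 172.5] [399 172  12   2  24]
    [437.8333 174.1667] [425 173  24   4  48]
    [481.6722 242.4813] [ 438  173   79  140 6056]
    [439. 186.] [436 186   7   1   7]
    [295.4359 211.8205] [291 207  10  10  78]
    [595.2433 233.1556] [583 216  33  52 900]
    [291.8395 250.7531] [287 246  10  10  81]
    [620.2607 297.1128] [603 286  27  18 257]
    [485.3954 358.661 ] [ 455  321   58   88 3283]
    [453.1642 444.3861] [ 374  384  157   96 6887]
    [316.7041 431.2068] [292 413  59  45 561]
    [363.125 438.5  ] [362 436   4   6   8]
    [366.8333 437.3333] [366 436   3   4   6]
    [299.2011 467.75  ] [292 455  16  25 184]
    [313.2381 461.7619] [310 456   9  11  21]
    [355.7098 471.8075] [336 458  35  22 348]
    [326.9933 472.18  ] [316 463  20  17 150]
side pointer 24 [0 0 0 0 0 5 8 7 4 0 0 0 0 0 0] 0.6388272282395916
side stripe 0 [0 0 0 0 0 0 0 0 0 0 0 0 0 0 0] 0
    [330.9643 133.0714] [328 131   7   5  28]
wrist pointer 746 [15 39 59 66 67 70 65 69 65 69 69 55 25  6  0] 0.6357001797835502
wrist stripe 609 [  0   0   0   0   0   0   0   0   0  65 133 154 106  56  34] 0.7339784033129609
    [381.3638  28.9331] [ 316   13  131   37 1300]
    [315.7445  82.9684] [202  71 244  26 728]
```

```bash
cat > meas.py <<'E'
from ana import *
def lines(w,s,rowmax=150):
    y=(cv2.inRange(hsv(w),(18,90,90),(36,255,255))>0);y[rowmax:]=0
    for c,st,k in blobs(y,100):
        p=np.argwhere(k)[:,::-1]
        for X in(.1,.135):
            q=inplane("wrist",p,X,s);vx,vy,x0,y0=cv2.fitLine(q.astype(np.float32),2,0,.01,.01).ravel()
            print(c.round(0),"X",X,"slope",np.arctan2(vy,vx) if vx>0 else np.arctan2(-vy,-vx),"perp off",abs(vx*y0-vy*x0),"ext",q.min(0),q.max(0))
E
python3 - <<'E'
from meas import *
s=r.sense();print("force",s["force"],s["wrist_torque"],s["ee_pos"])
s4=dict(ee_pos=np.array([.5839,-.1713,.2572]),eef_rot=np.array([.9987,.0502,.0001,-.0005]))
lines(cv2.imread("pics/w4.png")[:,:,::-1].copy(),s4);print();lines(cv2.imread("pics/wrist7.png")[:,:,::-1].copy(),s)
w=cv2.imread("pics/wrist7.png");sd=cv2.imread("pics/side7.png")[80:200,300:440]
cv2.imwrite("pics/m8.png",np.hstack([cv2.resize(w,(440,330)),cv2.resize(sd,(350,300),interpolation=2)[:,:].copy() if 0 else cv2.resize(sd,(360,330),interpolation=2)]))
E
```

```text
force [-6.9428  6.9391  8.0111] [ 1.6066  1.6869 -0.1302] [ 0.5997 -0.2347  0.2323]
[482.  26.] X 0.1 slope 0.6237369 perp off 0.081238225 ext [0.0732 0.1431] [0.1114 0.181 ]
[482.  26.] X 0.135 slope 0.6237368 perp off 0.0010749083 ext [-0.0007 -0.0192] [0.0781 0.0591]
[402.  85.] X 0.1 slope 0.020583495 perp off 0.01305349 ext [0.0024 0.0078] [0.167 0.022]
[402.  85.] X 0.135 slope 0.020583495 perp off 0.2845253 ext [-0.1469 -0.2986] [ 0.193  -0.2693]

[381.  29.] X 0.1 slope 0.6444312 perp off 0.101099595 ext [0.0478 0.1538] [0.0805 0.1872]
[381.  29.] X 0.135 slope 0.6444312 perp off 0.00040825456 ext [ 0.0032 -0.0194] [0.0844 0.0635]
[316.  83.] X 0.1 slope 0.65042 perp off 0.010739133 ext [-0.0046  0.0076] [0.1313 0.1149]
[316.  83.] X 0.135 slope 0.65042 perp off 0.22301237 ext [-0.1272 -0.383 ] [ 0.2106 -0.1162]
```

View pics/m8.png

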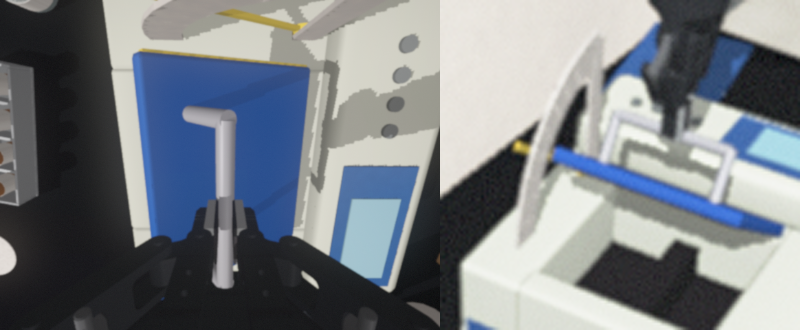

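Wrist view: the lid is up, with its stripe running parallel to the pointer. Side view: the lid's free edge runs from about (343,136) just below the pointer tip. I'll cross-check the angle with the side camera.

```bash
python3 - <<'E'
from meas import *
s=r.sense();sd=cv2.imread("pics/side7.png")[:,:,::-1].copy();
m=cv2.inRange(hsv(sd),(105,150,50),(125,255,255))>0;m[:125]=0;m[185:]=0;m[:,:330]=0;m[:,445:]=0
b=max(blobs(m,50),key=lambda b:b[1][4]);p=np.argwhere(b[2])[:,::-1];print(b[1])
# free-edge band: at each column, top & bottom rows -> rays on vertical planes at the matching lid x
lo,hi=[],[]
for x in range(346,400,3):
    ys=p[p[:,0]==x,1]
    if len(ys):lo.append((x,ys.max()+.5));hi.append((x,ys.min()-.5))
def model(th,y,z,X):return H+ax*X+ay*(y*np.cos(th)-z*np.sin(th))+np.array([0,0,1])*(y*np.sin(th)+z*np.cos(th))
from scipy.optimize import brentq
# bottom line of band = lower free edge (y=175,z=0); row residual of the projected edge point per column
def resid(th,pts,z):
    Q=proj("side",[model(th,.175,z,X) for X in np.linspace(-.1,.1,41)]);o=np.argsort(Q[:,0]);return np.mean([np.interp(a,Q[o,0],Q[o,1])-c for a,c in pts])
for nm,pts,z in(("lower",lo,0),("upper",hi,.014)):
    print(nm,[round(resid(t,pts,z),2) for t in(.58,.61,.64,.67,.70)])
print("row px of pointer check")
tip=lambda t:H+ax*.135+.18*(ay*np.cos(t)+np.array([0,0,1])*np.sin(t))
print(proj("side",[tip(t) for t in(.61,.64,.67)]))
# same check at shut on the initial image
E
```

```text
[345 133  87  32 453]
lower [np.float64(4.2), np.float64(1.89), np.float64(-0.43), np.float64(-2.75), np.float64(-5.07)]
upper [np.float64(3.2), np.float64(0.87), np.float64(-1.45), np.float64(-3.77), np.float64(-6.08)]
row px of pointer check
[[329.0073 134.5916]
 [329.6668 132.513 ]
 [330.3543 130.439 ]]
```

Kinematics (0.632), wrist (~0.635) and side (~0.63) all put the lid about 0.01 rad below the pointer (0.641). Nudging up by that and settling.

play_rows([
  [[0.001,-0.013,0.008],0,1],
  [[0,0,0],0,1],
  [[0,0,0],0,1],
  [[0,0,0],0,1],
  [[0,0,0],0,1],
])

```text
time: 23.35
ee_pos: [0.5997, -0.2358, 0.233]
eef_rot: [0.999, 0.05, -0.0, -0.001]
force: [-6.5, 6.5, 7.6]
gripper_width: 0.0089
finger_force: 58.9
```

```bash
python3 - <<'E'
from meas import *
s=r.sense();w=r.get_image("wrist");t=r.get_image("top");sd=r.get_image("side")
d=np.array(s["ee_pos"])-[.5939,-.1745,.1585];print(s["ee_pos"],s["force"],s["time"],abs(s["joint_vel"]).max(),"kin",np.arctan2(d[2]+.059,d@ay+.14)-np.arctan2(.059,.14))
lines(w,s)
for n,i in(("top",t),("side",sd)):
    o=cv2.imread(f"pics/{n}0.png")[:,:,::-1].copy()
    for nm,I in(("before",o),("now",i)):
        h=hsv(I);y=cv2.inRange(h,(18,110,110),(36,255,255))>0
        print(n,nm,[c.round(1) for c,st,_ in blobs(y,8) if 320<c[0]<450 and 125<c[1]<180])
t0=cv2.imread("pics/t4.png")[:,:,::-1].copy()
for I in(t0,t):
    m=cv2.inRange(hsv(I),(5,150,150),(20,255,255));print([c.round(1) for c,st,_ in blobs(m,60) if 280<c[0]<310])
E
```

```text
[ 0.5997 -0.2358  0.233 ] [-6.4604  6.5493  7.6107] 23.35 0.001412649741183956 kin 0.6410259112819474
[379.  29.] X 0.1 slope 0.6415768 perp off 0.10221611 ext [0.0472 0.1544] [0.0798 0.1878]
[379.  29.] X 0.135 slope 0.6415768 perp off 0.00035299733 ext [ 0.0034 -0.019 ] [0.0845 0.064 ]
[313.  83.] X 0.1 slope 0.6595566 perp off 0.010394055 ext [-0.0044  0.0078] [0.1307 0.1153]
[313.  83.] X 0.135 slope 0.6595566 perp off 0.22245598 ext [-0.1249 -0.383 ] [ 0.2108 -0.1161]
top before [array([404.3, 172.5]), array([438.3, 174.2])]
top now [array([404.3, 172.5]), array([438. , 174.2])]
side before [array([331. , 132.9]), array([348.6, 138.4])]
side now [array([330.9, 132.9])]
[array([295.7, 212. ]), array([292. , 250.9])]
[array([295.7, 212. ]), array([292. , 250.9])]
```

The lid is at about 0.641 rad, the pointer and vials are unmoved, and the arm is still. Handing in.

```bash
python3 -c "
from station import r
print(r.close_job())"
```

```text
the job is handed in; nothing more can be done
None
```

I handed the job in at about 23 s of robot time: both orange-capped vials stand upright in the tray's two empty cells, and the arm is holding the lid still at about 0.64 rad, in line with the yellow pointer to within about 0.02 rad across the camera checks. The first grasp on the handle closed just above the bar, so I lowered and gripped again.

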